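# Switch off the bread slicer and park its carriage

## Robot

A 6-joint arm with a two-finger parallel gripper is mounted at the origin on the work surface. World frame = base frame: x ahead of the robot, y to its left, z up, the work surface at z = 0. Lengths are in m, angles in rad, forces in N, time in s.
With the tool pointing down it reaches from about 0.25 to 0.725 m from the base axis. Payload 4 kg.
Tool frame: the origin (TCP) lies midway between the tips of the shut fingers; the grasp point (between the pads) lies 19 mm behind it; z points along the fingers, x is the direction in which the jaws open and shut, and the axes are right-handed (so a half turn about z gives the same grasp; the last joint's range is limited). The gripper opens to 85 mm and grips with 20 to 120 N. Pads are 22 mm wide; open, the fingers measure 114 mm over their backs; the gripper's body (76 mm by 85 mm) begins 54 mm behind the grasp point. The pads swing forward as they close: fully open they stand 13 mm farther back than shut.
Start: joints at [1.263, 0.241, 0.005, 1.335, 0, 1.571], TCP at [0.151, 0.477, 0.231] pointing down, gripper open.
Joint ranges: [-2.72, 2.72], [-1.05, 1.87], [-1.09, 1.28], [-1.99, 2.15], [-1.42, 1.44], [-3.14, 3.14]. Speed limits (rad/s): [2.79, 2.79, 3.14, 3.14, 3.14, 3.14].

## Interface

Orientations are given as a unit quaternion [x, y, z, w].
In Python, from workcell import bot, vision, ticket gives the robot as it stands.
- The arm moves only by the tool play_rows, never from a script. Its argument "deltas" is one flat list of numbers, 5 for each row, row after row: the opening, from 0 (shut) to 1 (fully open), then the shift along the tool's x, y, z in units of 60 mm (1.0 is 60 mm), then the turn about the tool's z in degrees. A call has 1 to 12 rows; each row shifts and turns the pose as measured when the row begins, along the tool's axes as they then stand; what a row does not reach is not made up. A row lasts 1/8 s, in which the tool goes at most 62.5 mm and 10.7 degrees, less where a joint would pass 70% of its speed; a pose out of reach is approached as far as the arm can. A call is refused whole if a number of a shift passes 1 or a number of a turn 10.7, either way. A call with a gripper value outside its range is refused whole. The fingers move at their own pace and stop on an object; the grip force is fixed at half the most. Time passes only in rows, so rows that do not move let the fingers close. It gives the time, the measured TCP pose, the force and the opening at its end, in the units of the state.
- bot.get_obs(): the state, without advancing time (a new reading comes with each control period).
- vision.camera(name): name is "side" or "top"; returns a dict with "color" (400x640x3 uint8, blue, green, red), "intrinsics" (3x3 intrinsics, pixels), "rvec" (rotation vector, rad) and "tvec" (3), from world to camera coordinates, as OpenCV has them. Camera axes: x right, y down, z forward; pixel columns grow to the right and rows downward; lengths in m; the calibration is good to about 2 mm. A picture is of the moment at which its call begins. There is no depth.
- ticket.job_done(): hands the job in, once; it reports no verdict.
The state is a dict: "clock": time; "joint_pos": joint angles; "joint_vel": joint speeds; "tau": joint torques, N m; "eef_pos": TCP position; "tool_rot": TCP orientation; "ft_force": force on the tool from outside, world axes, zero at the start; "ft_torque": the same for the moment, N m; "grip_width": finger opening in m.
Only numpy, scipy, OpenCV 4.12 (cv2) and the standard library are available. Lean on these libraries where they do the work, as an engineer would, in place of code of your own. Each camera call takes 0.05 s, during which the arm holds its last target. There are 200 camera calls.

## Task

The bread slicer on the bar has been unplugged with one of its white speed keys still locked down. First press the red stop key until it locks down and the speed key pops up, so that the slicer cannot start when it is next plugged in; then slide the carriage gently, without slamming it, back to the user's end, where the black thickness dial is (the end nearer the robot), until it sits in its parking catch right against the end stop. Do not touch the blade, leave the things standing round the slicer where they are, and let go of everything.

Things in the scene. Friction and masses are not known exactly. Their poses are not given: they have to be found in the camera images.
- slicer: White electric bread slicer stuck to the bar by suction feet, 340 x 236 mm. Origin: middle of its footprint on the bar. x runs from the user's end (near the robot, with the dial) to the far end, y to the left, z up. Motor tower with the keys on top: x -6..166, y 21..113, 152 mm high. Upright gauge plate: x -168 to the blade, y 3..9, 197 mm high. The carriage runs at y -113..-13
- blade: Round steel blade, radius 85 mm, 3 mm thick, upright in the slicer's plane y = 0. Origin: its centre, at (65, 0, 137) mm in the slicer's frame, so its top is 222 mm above the bar. Must not be touched
- stop_key_top (a point): Centre of the top of the red stop key (26 mm along the slicer's x, 40 mm along y), nearest the user's end; moves with it. At (22, 72, 170) mm in the slicer's frame when up; it goes straight down. The white speed keys, same size, stand beyond it at x = 68, 102 and 136 mm, y = 72 mm; their tops are at 170 mm up, 159 mm locked down
- stop_key (a joint): how far the red stop key is down, m: 0 up, 0.011 locked down, 0.0125 bottom. It takes about 6 N a few mm down, where the shared latch bar lets the locked speed key pop up, and less after that; push it right to the bottom and it stays locked 11 mm down. Pressing any key releases the one that was down
- speed_key_a (a joint): how far this white speed key is down, m: 0 = fully up (popped), 0.011 = locked down, 0.0125 = bottom. The three speed keys look alike; which of a, b, c stands in which of their three places varies, and one of them starts locked down
- speed_key_b (a joint): how far this white speed key is down, m: 0 = fully up (popped), 0.011 = locked down, 0.0125 = bottom. The three speed keys look alike; which of a, b, c stands in which of their three places varies, and one of them starts locked down
- speed_key_c (a joint): how far this white speed key is down, m: 0 = fully up (popped), 0.011 = locked down, 0.0125 = bottom. The three speed keys look alike; which of a, b, c stands in which of their three places varies, and one of them starts locked down
- carriage_grip (a point): Centre of the black grip bar along the top of the carriage's upright back wall; moves with it, axes as the slicer's. Bar: 20 mm thick (x), 74 mm long (y), 26 mm high (150 to 176 mm above the bar top); the wall under it is 6 mm thick, with free space before and behind. At (-160 + travel, -72, 163) mm in the slicer's frame; its inner end is 35 mm from the blade's plane
- carriage (a joint): travel of the carriage from its parked place, m, along the slicer's +x: 0 = parked against the end stop at the user's end, 0.15 = far end. Friction about 1.5 N; from 11 mm before the stop a spring catch resists with about 3.5 N more, and once past it (below about 2 mm) draws the carriage home and holds it there against 4 N
- salt_shaker: Aluminium salt shaker, 42 mm across, 89 mm high, standing loose to the left of the slicer. Origin: middle of its underside. Bystander
- pepper_shaker: Aluminium pepper shaker, 42 mm across, 89 mm high, standing loose to the left of the slicer. Origin: middle of its underside. Bystander
- cookie_jar: Glass cookie jar with a steel twist cap, 128 mm across, 176 mm high, loose, to the right of the slicer. Origin: middle of its underside. Bystander
- spoon_rest: White ceramic spoon rest, bowl 100 mm across and 14 mm high with a flat handle reaching to 110 mm from its middle, loose, to the right of the slicer. Origin: under the middle of the bowl. Bystander

How it is judged:
On the way, in this order (a step that is already met when the one before it is completed fails the run):
1. with the carriage still where it stood (within 10 mm), the red stop key is locked down and all three speed keys are up (value of joint stop_key above 0.009 m and value of joint each of speed_key_a, speed_key_b, speed_key_c below 0.003 m and distance of carriage_grip from where it was at the start of the episode below 0.01 m), for 0.3 s.
2. the carriage is parked in its catch against the end stop (value of joint carriage below 0.004 m), for 0.2 s.
At the end, for the whole second after the job is handed in: The red stop key is locked down (more than 9 mm), all three speed keys are up (less than 3 mm down), the carriage is at rest within 4 mm of its end stop, and the bystanders are at rest (value of joint stop_key above 0.009 m and value of joint each of speed_key_a, speed_key_b, speed_key_c below 0.003 m and value of joint carriage below 0.004 m and velocity of joint carriage between -0.01 and 0.01 m/s and linear speed of each of salt_shaker, pepper_shaker, cookie_jar, spoon_rest below 0.02 m/s); the robot touches nothing.
It fails at once if the blade is touched (more than 0.5 N) (contact force between blade and anything else above 0.5 N).
It fails at once if the carriage is slammed (faster than 0.5 m/s towards the end stop) (velocity of joint carriage below -0.5 m/s).
It fails at once if a shaker, the cookie jar or the spoon rest is moved by more than 15 mm or tipped (distance of any of salt_shaker, pepper_shaker, cookie_jar, spoon_rest from where it was at the start of the episode above 0.015 m or angle between any of salt_shaker, pepper_shaker, cookie_jar, spoon_rest's own z axis and vertical above 0.3 rad).
It also fails if it takes over 51 s, if anything falls off the work surface, if the arm or the gripper's body presses on something with over 40 N, if the wrist force passes 120 N, or if a joint passes its speed limit or range.

## Working session

There is one attempt and no reset: what is moved stays moved. The work goes in short steps, Python scripts to look and compute and a tool call to move; the robot and the scene stay as the last step left them, time stands still between calls to the robot, and variables do not carry over. Pictures are saved under pics/ and viewed, about 8 in all and at most 12, crops included, and the job is handed in when it is done.

Besides the shell and the picture viewer there is one more tool, called as name(argument=value, ...) on one line, values as JSON. play_rows: Moves the arm, as the interface text tells. Its arguments: {"type":"object","properties":{"deltas":{"type":"array"}},"required":["deltas"]}

```bash
mkdir -p pics; python3 - <<'E'
from workcell import bot, vision
import cv2,pickle
o=bot.get_obs();print({k:o[k] for k in("clock","eef_pos","tool_rot","grip_width")})
d={}
for n in("side","top"):
    c=vision.camera(n);d[n]=c;cv2.imwrite(f"pics/{n}0.png",c["color"])
    print(n,c["intrinsics"],c["rvec"],c["tvec"])
pickle.dump(d,open("c0.pkl","wb"))
E
```

```text
{'clock': 0.0, 'eef_pos': array([0.15128684, 0.47590723, 0.23042408]), 'tool_rot': array([ 8.07137870e-01,  5.90362078e-01, -8.27885106e-04,  6.24521212e-04]), 'grip_width': 0.08498556964078244}
side [[390.66111495   0.         324.57392113]
 [  0.         390.66111495 193.25874044]
 [  0.           0.           1.        ]] [ 2.43646581 -0.30916682  0.09994328] [-0.58366396  0.20199868  0.82575159]
top [[516.85832367   0.         318.24284073]
 [  0.         516.85832367 199.38295697]
 [  0.           0.           1.        ]] [ 2.15738785 -2.17634179  0.06806679] [0.01833023 0.61718155 1.02822731]
```

View pics/side0.png

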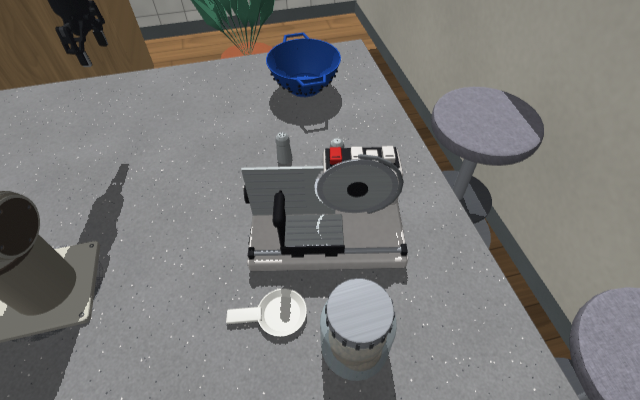

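View pics/top0.png

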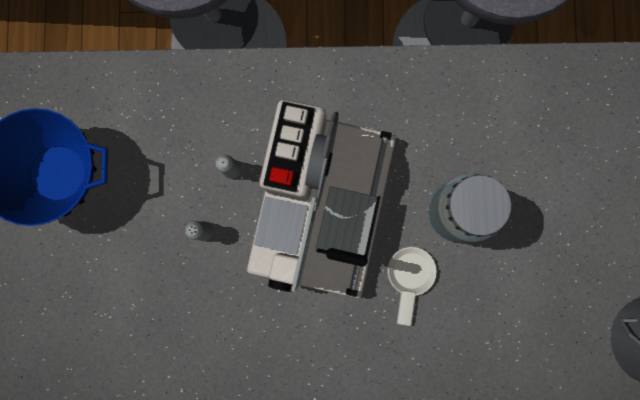

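The side view shows the slicer with the carriage mid-travel. In the top view the red key is at about (281,177) and the grip bar runs from about (328,252) to (366,260). I'll enlarge the top view to read points more closely.

```bash
python3 - <<'E'
import cv2
a=cv2.imread("pics/top0.png")[90:310,235:445];cv2.imwrite("pics/topc.png",cv2.resize(a,None,fx=2.7,fy=2.7,interpolation=cv2.INTER_CUBIC))
E
```

```text
(no output)
```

View pics/topc.png

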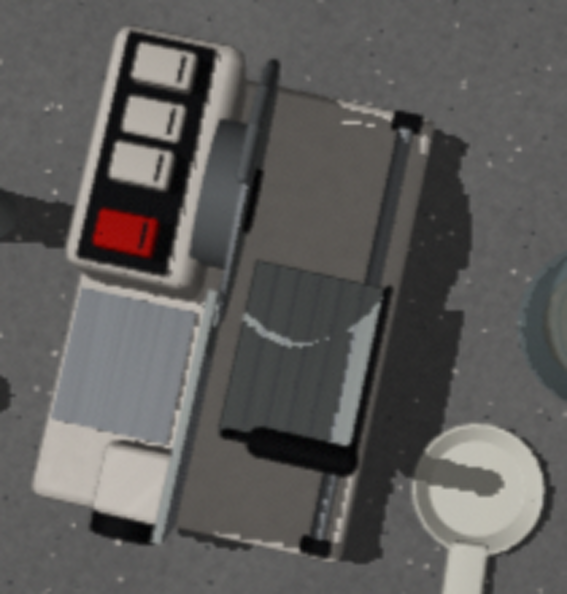

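The crop shows the red key's centre at crop (125,232), the white keys at (140,165), (151,118) and (163,64), and the grip bar centre at about (302,452). I'll fit the slicer pose to these points.

```bash
cat > h.py <<'E'
import numpy as np,cv2,pickle
from scipy.optimize import least_squares
from scipy.spatial.transform import Rotation as R
C=pickle.load(open("c0.pkl","rb"))
def proj(P,n="top"):
    c=C[n];return cv2.projectPoints(np.array(P,float).reshape(-1,1,3),c["rvec"],c["tvec"],c["intrinsics"],None)[0][:,0]
def w(p,P):
    P=np.atleast_2d(P)/1000.;c,s=np.cos(p[2]),np.sin(p[2])
    return np.c_[p[0]+c*P[:,0]-s*P[:,1],p[1]+s*P[:,0]+c*P[:,1],P[:,2]]
E
cat > fit.py <<'E'
from h import *
crop=np.array([(125,232),(140,165),(151,118),(163,64),(250,440),(355,463)],float)
px=crop/2.7+[235,90]
side=np.array([(336,154)])
def model(q):
    t=q[3]*1000
    M=[(22,72,170),(68,72,167),(102,72,167),(136,72,167),(-160+t,-35,172),(-160+t,-109,172)]
    return proj(w(q,M))
f=lambda q:(model(q)-px).ravel()
best=min((least_squares(f,[.5,0,a,.07],loss="soft_l1") for a in(-.6,0,.6)),key=lambda r:r.cost)
q=best.x;print(q,best.cost);print(f(q).reshape(-1,2).round(1))
np.save("q.npy",q)
print("red",w(q,(22,72,170)),"grip",w(q,(-160+q[3]*1000,-72,163)))
print("blade side proj",proj(w(q,[(65,0,137),(22,72,170),(-160+q[3]*1000,-72,163),(-168,6,197)]),"side").round(0))
img=C["top"]["color"].copy()
E
python3 fit.py
```

```text
[ 0.61001854  0.00979017 -0.22258511  0.06697345] 2.2136636725014998
[[-0.2  0. ]
 [ 0.1  0. ]
 [ 0.2 -0.9]
 [-0.2  0.8]
 [-1.2 -0.3]
 [ 1.6  0.3]]
red [[0.64736992 0.07515739 0.17      ]] grip [[ 0.50339283 -0.03989783  0.163     ]]
blade side proj [[357. 187.]
 [336. 152.]
 [279. 209.]
 [241. 168.]]
```

play_rows(deltas=[0, 0, 0, -0.4, -4.9, 0, -0.4, 0.8, 0, 0, 0, -0.4, 0.8, 0, 0, 0, -0.4, 0.8, 0, 0, 0, -0.4, 0.8, 0, 0, 0, -0.4, 0.8, 0, 0, 0, -0.4, 0.8, 0, 0, 0, -0.4, 0.8, 0, 0, 0, -0.4, 0.8, 0, 0, 0, -0.4, 0.8, 0, 0, 0, 0, 0, 0, 0])

```text
clock: 1.48
eef_pos: [0.5363, 0.162, 0.2497]
tool_rot: [0.779, 0.627, -0.005, 0.001]
ft_force: [-0.6, 0.7, -0.0]
grip_width: -0.0
```

```bash
cat > go.py <<'E'
import sys
from h import *
from workcell import bot
q=np.load("q.npy");o=bot.get_obs();r=R.from_quat(o["tool_rot"])
def to(P):
    d=w(q,P)[0]-o["eef_pos"];return (r.inv().apply(d)/.06).round(3)
x=r.as_matrix()[:,0];a=np.degrees(np.arctan2(x[1],x[0]))
s=o["eef_pos"][:2]-q[:2];c,sn=np.cos(q[2]),np.sin(q[2])
print("t",o["clock"],"eef",o["eef_pos"].round(4),"slicer xy mm",(1000*np.array([c*s[0]+sn*s[1],-sn*s[0]+c*s[1]])).round(1),"x ang",a.round(2),"want",90+np.degrees(q[2]).round(2),"F",o["ft_force"].round(1),o["grip_width"])
print("units to target",to([float(v) for v in sys.argv[1:4]]))
E
python3 go.py 21 72 200
```

```text
t 1.475 eef [0.5363 0.162  0.2497] slicer xy mm [-105.5  132.1] x ang 77.71 want 77.25 F [-0.6  0.7 -0. ] -1.0996716570523995e-05
units to target [-1.012  2.105  0.827]
```

play_rows(deltas=[0, -0.35, 0.7, 0, 0.5, 0, -0.35, 0.7, 0, 0, 0, -0.32, 0.7, 0.2, 0, 0, 0, 0, 0.2, 0, 0, 0, 0, 0, 0])

```text
clock: 2.1
eef_pos: [0.6444, 0.076, 0.2216]
tool_rot: [0.78, 0.625, -0.008, -0.002]
ft_force: [0.3, -0.1, 0.1]
grip_width: -0.0
```

```bash
python3 go.py 21 72 180; python3 - <<'E'
from workcell import vision
import cv2,numpy as np
t=vision.camera("top")["color"][90:290,220:420];s=vision.camera("side")["color"][80:280,230:430]
cv2.imwrite("pics/m1.png",cv2.resize(np.hstack([t,s]),None,fx=2,fy=2,interpolation=cv2.INTER_CUBIC))
E
```

```text
t 2.1 eef [0.6444 0.076  0.2216] slicer xy mm [18.9 72.1] x ang 77.44 want 77.25 F [ 0.3 -0.1  0.1] -3.888092969846674e-06
units to target [0.004 0.044 0.693]
```

View pics/m1.png

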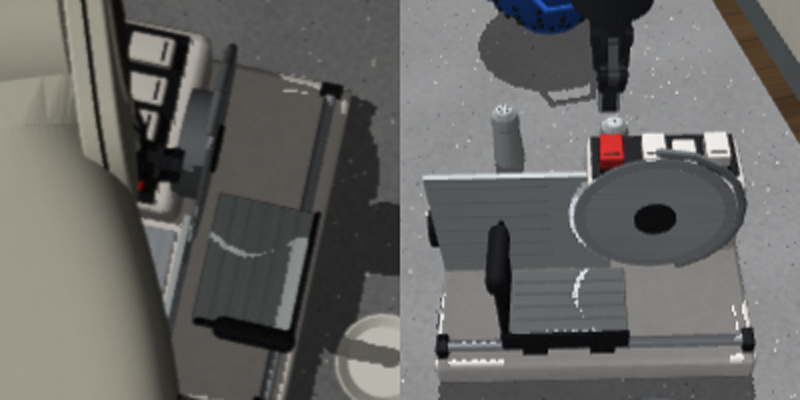

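The fingers are lined up above the red key (side crop about (611,140)). The middle white key is the one locked down. Now I'll press.

play_rows(deltas=[0, 0, 0.03, 0.35, 0, 0, 0, 0, 0.3, 0, 0, 0, 0, 0.15, 0, 0, 0, 0, 0.07, 0, 0, 0, 0, 0.07, 0, 0, 0, 0, 0.07, 0])

```text
clock: 2.95
eef_pos: [0.6455, 0.0811, 0.1691]
tool_rot: [0.778, 0.629, -0.002, 0.001]
ft_force: [-1.8, -0.2, 7.8]
grip_width: -0.0002
```

```bash
python3 go.py 21 72 157
```

```text
t 2.95 eef [0.6455 0.0811 0.1691] slicer xy mm [18.8 77.4] x ang 77.9 want 77.25 F [-1.8 -0.2  7.8] -0.00017773958797373947
units to target [-0.089  0.035  0.202]
```

play_rows(deltas=[0, -0.08, 0.03, 0.1, 0.3, 0, -0.03, 0, 0.12, 0, 0, 0, 0, 0.14, 0, 0, 0, 0, 0.14, 0])

```text
clock: 3.45
eef_pos: [0.6474, 0.0749, 0.1569]
tool_rot: [0.779, 0.626, 0.006, 0.004]
ft_force: [-16.8, -1.5, 38.4]
grip_width: -0.0001
```

```bash
python3 go.py 21 72 157
```

```text
t 3.45 eef [0.6474 0.0749 0.1569] slicer xy mm [22.  71.7] x ang 77.59 want 77.25 F [-16.8  -1.5  38.4] -5.831469271691272e-05
units to target [ 0.004 -0.017 -0.001]
```

Bottomed at z = 0.157. I'll lift and check.

play_rows(deltas=[0, 0, 0, -0.3, 0, 0, 0, 0, -0.5, 0, 0, 0, 0, -0.7, 0, 0, 0, 0, -0.4, 0, 0, 0, 0, 0, 0])

```text
clock: 4.08
eef_pos: [0.6451, 0.0717, 0.274]
tool_rot: [0.78, 0.625, 0.005, 0.006]
ft_force: [-0.7, 0.4, 0.4]
grip_width: -0.0001
```

```bash
python3 go.py -60 -78 265; python3 - <<'E'
from workcell import vision
import cv2
s=vision.camera("side")["color"][120:280,230:430]
cv2.imwrite("pics/m2.png",cv2.resize(s,None,fx=3,fy=3,interpolation=cv2.INTER_CUBIC))
E
```

```text
t 4.075 eef [0.6451 0.0717 0.274 ] slicer xy mm [20.6 68.1] x ang 77.42 want 77.25 F [-0.7  0.4  0.4] -5.7758104464249444e-05
units to target [-2.431 -1.352  0.126]
```

View pics/m2.png

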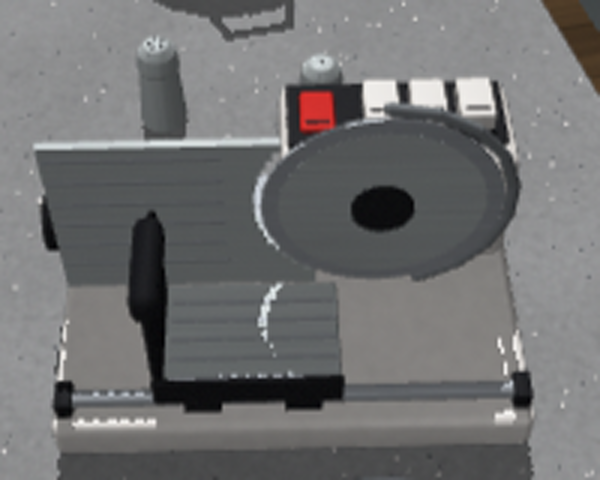

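The red key (318,110) sits low and all three white keys (380, 427 and 475, at about row 97) are level and up. The carriage is unmoved. Next I'll go to the far side of the grip bar: back first, then across.

play_rows(deltas=[0, 0, -0.7, 0, 0, 0, 0, -0.7, 0, 0, 0, -0.8, 0, 0, 0, 0, -0.8, 0, 0, 0, 0, -0.8, 0, 0, 0, 0, 0, 0, 0, 0])

```text
clock: 4.88
eef_pos: [0.5224, -0.0538, 0.255]
tool_rot: [0.78, 0.626, -0.006, -0.002]
ft_force: [0.6, 0.4, -0.1]
grip_width: -0.0002
```

```bash
python3 go.py -58 -80 200
```

```text
t 4.875 eef [ 0.5224 -0.0538  0.255 ] slicer xy mm [-71.4 -81.3] x ang 77.53 want 77.25 F [ 0.6  0.4 -0.1] -0.0001657542252907546
units to target [0.027 0.232 0.915]
```

play_rows(deltas=[0, 0.02, 0.28, 0, 0, 0, 0, 0, 0.3, 0, 0, 0, 0, 0, 0])

```text
clock: 5.25
eef_pos: [0.5373, -0.0553, 0.2314]
tool_rot: [0.78, 0.626, -0.008, -0.005]
ft_force: [-0.5, 0.5, 0.6]
grip_width: 0.0002
```

```bash
python3 go.py -55 -80 157; python3 - <<'E'
from workcell import vision
import cv2
s=vision.camera("side")["color"][120:280,230:430]
cv2.imwrite("pics/m3.png",cv2.resize(s,None,fx=3,fy=3,interpolation=cv2.INTER_CUBIC))
E
```

```text
t 5.25 eef [ 0.5373 -0.0553  0.2314] slicer xy mm [-56.5 -79.5] x ang 77.5 want 77.25 F [-0.5  0.5  0.6] 0.0001901097838911366
units to target [1.00e-03 4.70e-02 1.24e+00]
```

View pics/m3.png

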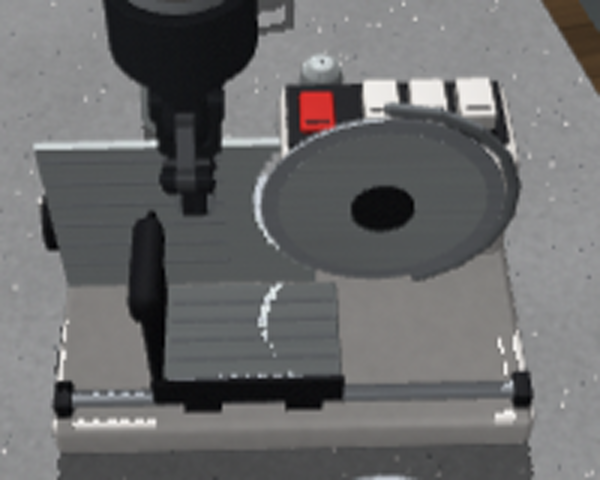

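The fingertips (195,210) are clear of the bar (147,265) on its far side, and well away from the blade. I'll descend.

play_rows(deltas=[0, 0, 0.04, 0.4, 0, 0, 0, 0, 0.4, 0, 0, 0, 0, 0.35, 0, 0, 0, 0, 0.1, 0, 0, 0, 0, 0, 0])

```text
clock: 5.92
eef_pos: [0.5412, -0.0536, 0.1577]
tool_rot: [0.779, 0.627, -0.006, -0.003]
ft_force: [0.7, 0.4, 1.0]
grip_width: -0.0002
```

```bash
python3 go.py -55 -80 157
```

```text
t 5.925 eef [ 0.5412 -0.0536  0.1577] slicer xy mm [-53.2 -77. ] x ang 77.72 want 77.25 F [0.7 0.4 1. ] -0.0002079167168788817
units to target [-0.05  -0.031  0.012]
```

play_rows(deltas=[0, 0, -0.15, 0, 0, 0, 0, -0.15, 0, 0, 0, 0, -0.15, 0, 0, 0, 0, -0.15, 0, 0, 0, 0, -0.15, 0, 0, 0, 0, -0.15, 0, 0])

```text
clock: 6.68
eef_pos: [0.4878, -0.0415, 0.1613]
tool_rot: [0.779, 0.627, -0.003, 0.0]
ft_force: [1.4, 0.4, -1.7]
grip_width: -0.0002
```

```bash
python3 go.py -139 -80 157
```

```text
t 6.675 eef [ 0.4878 -0.0415  0.1613] slicer xy mm [-107.9  -77. ] x ang 77.71 want 77.25 F [ 1.4  0.4 -1.7] -0.00022587631784194476
units to target [-0.046 -0.519  0.074]
```

play_rows(deltas=[0, -0.03, -0.15, 0.07, 0, 0, 0, -0.15, 0.02, 0, 0, 0, -0.12, 0.02, 0, 0, 0, -0.12, 0, 0])

```text
clock: 7.18
eef_pos: [0.4568, -0.0365, 0.1562]
tool_rot: [0.779, 0.627, 0.0, 0.003]
ft_force: [14.2, -4.1, -12.3]
grip_width: 0.0002
```

```bash
python3 go.py -139 -80 157
```

```text
t 7.175 eef [ 0.4568 -0.0365  0.1562] slicer xy mm [-139.2  -79. ] x ang 77.7 want 77.25 F [ 14.2  -4.1 -12.3] 0.00019312149412573518
units to target [-0.017  0.003 -0.013]
```

play_rows(deltas=[0, 0, -0.1, 0, 0, 0, 0, -0.1, 0, 0])

```text
clock: 7.42
eef_pos: [0.4572, -0.0366, 0.1568]
tool_rot: [0.779, 0.627, 0.008, 0.014]
ft_force: [19.4, -4.3, -15.6]
grip_width: 0.0002
```

```bash
python3 go.py -139 -80 157
```

```text
t 7.425 eef [ 0.4572 -0.0366  0.1568] slicer xy mm [-138.9  -79. ] x ang 77.63 want 77.25 F [ 19.4  -4.3 -15.6] 0.00016021105138386453
units to target [-0.017 -0.002 -0.004]
```

The tool isn't moving any further, so the carriage is against its stop. I'll ease off, then lift away and look.

play_rows(deltas=[0, 0, 0.1, 0, 0, 0, 0, 0.15, 0, 0, 0, 0, 0, -0.4, 0, 0, 0, 0, -0.7, 0, 0, 0, 0, -0.8, 0, 0, 0, 0, -0.3, 0, 0, 0, 0, 0, 0])

```text
clock: 8.3
eef_pos: [0.4626, -0.0379, 0.2882]
tool_rot: [0.779, 0.627, 0.0, 0.006]
ft_force: [-0.0, 0.5, -0.8]
grip_width: 0.0002
```

```bash
python3 go.py -139 -80 157; python3 - <<'E'
from workcell import vision
import cv2
s=vision.camera("side")["color"][100:400,190:430]
cv2.imwrite("pics/m4.png",cv2.resize(s,None,fx=2,fy=2,interpolation=cv2.INTER_CUBIC))
E
```

```text
t 8.3 eef [ 0.4626 -0.0379  0.2882] slicer xy mm [-133.3  -79. ] x ang 77.64 want 77.25 F [-0.   0.5 -0.8] 0.00023768625528449287
units to target [ 1.000e-03 -1.180e-01  2.185e+00]
```

View pics/m4.png

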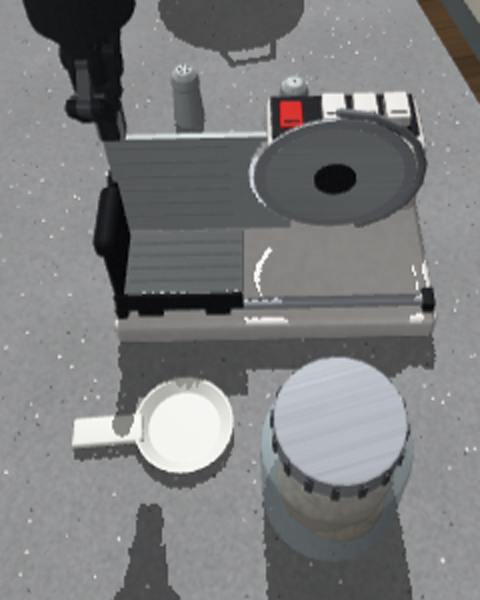

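The carriage is hard against the near end cap (122,300). The red key is down, the whites are up, the bystanders are where they stood, and the gripper is clear. I'll hand in the job.

```bash
python3 -c "
from workcell import ticket;print(ticket.job_done())"
```

```text
the job is handed in; nothing more can be done
None
```

The job is done and handed in at about 8.3 s of the 51 s allowed; no verdict was reported.

- **Stop key:** I pressed the red key with the shut fingers to the bottom (TCP at 157 mm, 38 N). The next picture showed it locked down, all three white keys level and up, and the carriage still where it stood.
- **Carriage:** I pushed it from the far side of its grip bar at about 0.07 m/s until the tool stopped moving, with up to 19 N on it. That was within 1 mm of where I expected the end stop, and I then lifted clear.
- **Last checks:** The final picture showed the carriage against its near end cap, the keys still right and all four bystanders where they had been. The wrist force was about zero, so the robot touches nothing. The commanded path kept clear of the blade.
- **Limits of the checks:** I judged the key and carriage positions from the pictures and the contact forces, because the state doesn't report the slicer's joints. No check failed. While first pressing, the tool drifted about 5 mm sideways on the key, and I corrected it before pushing to the bottom.

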